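# Index the turret punch to the yellow station

### The job

The hand turret punch on the welding bench is set to the wrong size: push the coloured tabs on its rim with a fingertip to step the turret round until the yellow-tabbed station has clicked in squarely under the ram, then draw your hand back clear. Push lightly - do not clamp the tabs or send the turret spinning - and leave the tube offcut, jar, red tub and pliers where they are.

Things in the scene. Friction and masses are not known exactly. Their poses are not given: they have to be found in the camera images.
- press: Hand turret punch press, green cast C-frame, bolted to the bench (fixed). Origin on the bench under the turret's axle; z up; -x points to the ram (front), +x to the spine. Base x -140 to 230 mm, 150 mm wide, 30 mm high. Spine x 153 to 228 mm, 60 mm wide, 252 mm high. Its +y side faces the robot (yaw 67 to 113 deg), and from there the rim tabs are open to a hand from above.
- frame_arm (a point): Middle of the top face of the frame's upper arm over the axle, 252 mm above the bench. The arm, 50 mm wide, 200 to 252 mm high, runs along the press's x axis from the spine to the ram (x -78 mm); the ram head on its front end reaches 330 mm, and a hand lever rises above it towards the spine to 450 mm. Beyond 30 mm on either side of the arm's centre line the turret is open from above.
- turret (a joint): Turret angle, rad, about the upright axle; grows anticlockwise seen from above; turns endlessly both ways. 0 or whole turns = yellow under the ram. A sprung roller gives 8 click stops, every 45 deg (0.785 rad): left free it pulls itself into the nearest stop, but may stay put within about 0.08 rad of midway between two. About 3 to 10 N across a tab turns it.
- turret_top (a point): Centre of the upper disc's top face, on the axle, 154 mm above the bench. The turret is two steel discs of 190 mm diameter; the upper one spans 122 to 154 mm height. Eight round punch heads stand on it on a circle of 70 mm radius, up to 178 mm high.
- tabs: The 8 flat coloured tabs that stick out level from the upper disc's rim, one outside each punch, every 45 deg; turn with the turret. Origin on the axle, 138 mm above the bench; x axis along the yellow tab. Anticlockwise from above: yellow, red, blue, white, green, black, violet, cyan. Each runs 95 to 135 mm from the axle, 14 mm wide, 126 to 150 mm high, free space between them.
- yellow_tab (a point): Middle of the outer end of the yellow tab, 135 mm from the axle, 138 mm above the bench.
- yellow_punch (a point): Top centre of the punch of the yellow station (brass-coloured head of 29 mm diameter, the largest; the others are steel), 70 mm from the axle, 178 mm above the bench.
- ram (a point): Point on the ram's axis 3 mm under its nose, at the height of the punch heads (178 mm); the yellow punch top belongs here.
- tube: Loose bystander: offcut of 40 mm square steel tube standing on end, 80 mm high; origin at the centre of its underside.
- jar: Loose bystander: brown jar with black lid, 66 mm diameter, 115 mm high; origin at the centre of its underside.
- tub: Loose bystander: open red plastic tub, about 110 mm diameter, 100 mm high; origin at the centre of its underside.
- pliers: Loose bystander: pliers with red handles lying flat, about 185 mm long, 14 mm high; origin on the bench under the pivot, jaws towards x.

How it is judged (in metres and radians):
On the way, in this order (a step that is already met when the one before it is completed fails the run):
1. the fingers push against one of the rim tabs (contact force between the fingers and tabs above 1 N), for 0.1 s.
2. the yellow station is under the ram (horizontal distance between yellow_punch and ram below 0.004 m), for 0.3 s.
At the end, for the whole second after the job is handed in: The yellow punch stands within 4 mm of the ram's axis (about 3 degrees of turret, so in its click stop), the turret is at rest, and tube, jar, tub and pliers are within 20 mm of where they were, the standing ones upright (horizontal distance between yellow_punch and ram below 0.004 m and velocity of joint turret between -0.05 and 0.05 rad/s and distance of each of tube, jar, tub, pliers from where it was at the start of the episode below 0.02 m and angle between each of tube, jar, tub's own z axis and vertical below 0.2 rad); the robot touches nothing.
It fails at once if the turret is spun (faster than 3 rad/s) (velocity of joint turret above 3 rad/s or velocity of joint turret below -3 rad/s).
It fails at once if a tab is clamped or forced (over 40 N between fingers and tabs) (contact force between the fingers and tabs above 40 N).
It fails at once if a bystander is lifted, carried or knocked away (moved over 30 mm) (distance of any of tube, jar, tub, pliers from where it was at the start of the episode above 0.03 m).
It also fails if it takes over 72 s, if anything falls off the work surface, if the arm or the gripper's body presses on something with over 40 N, if the wrist force passes 120 N, or if a joint passes its speed limit or range.

### The arm

A 6-joint arm with a two-finger parallel gripper is mounted at the origin on the work surface. World frame = base frame: x ahead of the robot, y to its left, z up, the work surface at z = 0. Lengths are in mm, angles in rad, forces in N, time in s.
With the tool pointing down it reaches from about 350 to 875 mm from the base axis. Payload 4.2 kg.
Tool frame: the origin (TCP) lies on the centre line of the jaws, within the pads' length; the fingertips stand 19 mm ahead of it and the grasp point (between the pads) is the TCP; x points along the fingers, y is the direction in which the jaws open and shut, and the axes are right-handed (so a half turn about x gives the same grasp; the last joint's range is limited). The gripper opens to 87 mm and grips with 3 to 60 N. Pads are 19 mm wide; open, the fingers measure 117 mm over their backs; the gripper's body (75 mm by 190 mm) begins 51 mm behind the grasp point.
Start: joints at [-0.911, 0.385, 0.008, 0, -1.194, -0.259], TCP at [243.86, -575.44, 241.55] pointing down, gripper open.
Joint ranges: [-3.14, 3.14], [-1.21, 2.06], [-1.07, 1.41], [-3.16, 2.05], [-2.99, -0.16], [-3.1, 3.1]. Speed limits (rad/s): [2.79, 2.79, 3.14, 3.14, 3.14, 3.14].

### API

Orientations are given as a unit quaternion [w, x, y, z].
In Python, from cell import robot gives the robot as it stands. The module is installed in compiled form; this text tells all that it offers.
- The arm moves only by the tool jog_arm, never from a script. Its argument "steps" is a list of rows, each a list of 6 numbers: the shift along the tool's x, y, z in mm, then the turn, a rotation vector about the tool's x, y, z in rad. In form: [[x, y, z, rx, ry, rz], ...]. A call has 1 to 12 rows; each row shifts and turns the pose as measured when the row begins, along the tool's axes as they then stand; what a row does not reach is not made up. A row lasts 1/8 s, in which the tool goes at most 62.5 mm and 10.7 degrees, less where a joint would pass 70% of its speed; a pose out of reach is approached as far as the arm can. A call with a gripper value outside its range is refused whole. "claw" is the finger opening in mm, from 0 to 87, set as the call begins (left out, the last holds). The fingers move at their own pace and stop on an object; the grip force is fixed at half the most. Time passes only in rows, so rows that do not move let the fingers close. It gives the time, the measured TCP pose, the force and the opening at its end, in the units of the state.
- robot.read_state(): the state, without advancing time (a new reading comes with each control period).
- robot.camera(name): name is "scene" or "top" or "wrist"; returns a dict with "img" (420x560x3 uint8, red, green, blue), "camera_matrix" (3x3 intrinsics, pixels), "dist" ([k1, k2, p1, p2, k3] as OpenCV has them; the pictures are not rectified), "extrinsics" (4x4, takes a point from camera to world coordinates). Camera axes: x right, y up, looking along -z (the intrinsics and any distortion apply to the point x, -y, -z); pixel columns grow to the right and rows downward; lengths in mm; the calibration is good to about 2 mm. A picture is of the moment at which its call begins. There is no depth.
- robot.finish_job(): hands the job in, once; it reports no verdict.
The state is a dict: "time": time; "joint_positions": joint angles; "joint_vel": joint speeds; "tau": joint torques, N m; "position": TCP position; "tcp_rot": TCP orientation; "ft_force": force on the tool from outside, world axes, zero at the start; "torque": the same for the moment, N m; "grip_width": opening from 0.0 (shut) to 1.0 (fully open).
Only numpy, scipy, OpenCV 4.12 (cv2) and the standard library are available. Lean on these libraries where they do the work, as an engineer would, in place of code of your own. Each camera call takes 0.05 s, during which the arm holds its last target. There are 200 camera calls.

## Working session

There is one attempt and no reset: what is moved stays moved. The work goes in short steps, Python scripts to look and compute and a tool call to move; the robot and the scene stay as the last step left them, time stands still between calls to the robot, and variables do not carry over. Pictures are saved under pics/ and viewed, about 8 in all and at most 12, crops included, and the job is handed in when it is done.

Besides the shell and the picture viewer there is one more tool, called after "Request:" as name([rows], argument=value, ...), one row to a line, values as JSON. jog_arm: Moves the arm, as the interface text tells. Its arguments: {"type":"object","properties":{"steps":{"type":"array","items":{"type":"array","items":{"type":"number"}}},"claw":{"type":"number"}},"required":["steps"]}

```bash
mkdir -p pics
cat > h.py <<'E'
import numpy as np, cv2
from cell import robot
def snap(n,f):
    c=robot.camera(n); cv2.imwrite(f'pics/{f}.png',c['img'][:,:,::-1]); np.savez(f'pics/{f}.npz',**c); return c
def ray(c,px):
    p=cv2.undistortPoints(np.array(px,float).reshape(-1,1,2),np.array(c['camera_matrix']),np.array(c['dist'])).reshape(-1,2)
    d=np.c_[p[:,0],-p[:,1],-np.ones(len(p))]; E=np.array(c['extrinsics']); return E[:3,3],d@E[:3,:3].T
def onz(c,px,z):
    o,d=ray(c,px); return o+d*((z-o[2])/d[:,2])[:,None]
def proj(c,P):
    E=np.array(c['extrinsics']); q=(np.atleast_2d(P)-E[:3,3])@E[:3,:3]; q=q*[1,-1,-1]
    return cv2.projectPoints(q,np.zeros(3),np.zeros(3),np.array(c['camera_matrix']),np.array(c['dist']))[0].reshape(-1,2)
E
python3 - <<'E'
from h import *
a=snap('top','top1');b=snap('scene','scene1')
print(robot.read_state())
print(np.round(a['extrinsics'],2),np.round(b['extrinsics'],2))
E
```

```text
{'time': 0.1, 'joint_positions': array([-9.11408666e-01,  3.85492287e-01,  6.75574787e-03, -3.89984717e-04,
       -1.19399356e+00, -2.58632576e-01]), 'joint_vel': array([-0.00135325,  0.00129333,  0.0014196 ,  0.00273441, -0.00031786,
        0.00098956]), 'tau': array([-7.43054516e-04, -3.91688347e+01,  1.87935376e+01,  4.23186019e+00,
        1.35121500e-02, -6.90390516e-05]), 'position': array([ 243.65286608, -575.01156709,  240.56536621]), 'tcp_rot': array([ 0.6927804 , -0.14002245,  0.69315645,  0.14136186]), 'ft_force': array([-0.35158986,  0.27793862,  0.79312263]), 'torque': array([-0.0115281 , -0.00270494,  0.03440086]), 'grip_width': 1.0001457377380618}
[[-0.00000e+00  1.00000e+00 -8.00000e-02  5.02440e+02]
 [-1.00000e+00 -0.00000e+00  3.00000e-02 -2.07100e+01]
 [ 3.00000e-02  8.00000e-02  1.00000e+00  1.00888e+03]
 [ 0.00000e+00  0.00000e+00  0.00000e+00  1.00000e+00]] [[ 3.20000e-01 -6.30000e-01  7.10000e-01  1.20619e+03]
 [ 9.50000e-01  2.00000e-01 -2.50000e-01 -2.42990e+02]
 [ 2.00000e-02  7.50000e-01  6.60000e-01  7.73480e+02]
 [ 0.00000e+00  0.00000e+00  0.00000e+00  1.00000e+00]]
```

View pics/top1.png

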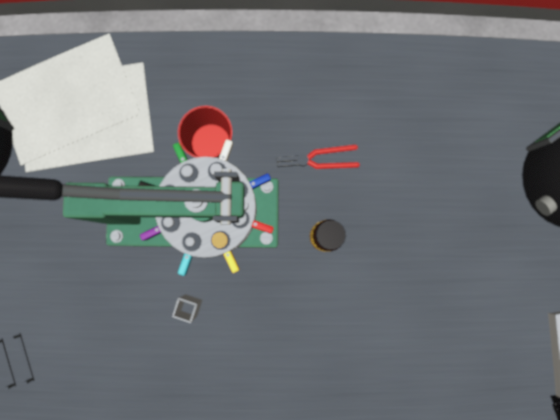

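View pics/scene1.png

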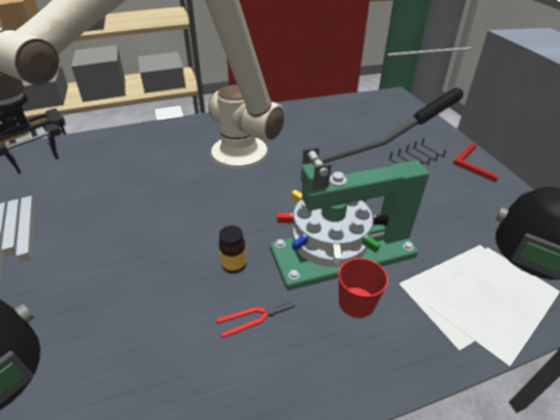

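Run:
```python
from h import *
from scipy.optimize import least_squares
c=dict(np.load('pics/top1.npz')); im=c['img']; hsv=cv2.cvtColor(im,cv2.COLOR_RGB2HSV)
H,S,V=[hsv[:,:,i].astype(int) for i in range(3)]
yy,xx=np.mgrid[:420,:560]; r=np.hypot(xx-206,yy-207); ring=(r>50)&(r<76)
def cen(m,name):
    n,l,st,ce=cv2.connectedComponentsWithStats((m).astype(np.uint8))
    if n<2: print(name,'none');return None
    i=1+st[1:,4].argmax(); print(name,ce[i].round(1),st[i]); return ce[i]
ranges=dict(yellow=(22,32),red=(0,8),cyan=(85,98),blue=(105,125),violet=(135,160))
lab=['yellow','red','blue','white','green','black','violet','cyan']
obs=[]
for k,(a,b) in ranges.items():
    m=ring&(H>=a)&(H<=b)&(S>110)&(V>60)
    if k=='red': m&=(xx>240)
    q=cen(m,k)
    if q is not None: obs.append((k,q))
P=np.array([onz(c,[q],150)[0] for k,q in obs])
idx=np.array([lab.index(k) for k,_ in obs])
def f(p):
    a=p[2]+idx*np.pi/4; return np.r_[p[0]+p[3]*np.cos(a)-P[:,0],p[1]+p[3]*np.sin(a)-P[:,1]]
s=least_squares(f,[460,130,-2.7,118]); print('axis,yellow ang,R',s.x[:2],np.degrees(s.x[2]),s.x[3],'res',s.fun.round(1))
# press yaw via base bolts/outline at z=30
g=(H>60)&(H<90)&(S>70)&(xx<285)&(xx>55)
g=cv2.morphologyEx(g.astype(np.uint8),cv2.MORPH_OPEN,np.ones((3,3)))
cols=list(range(110,150,3))+list(range(205,275,3))
bot=np.array([[u,np.where(g[225:260,u])[0].max()+225.5] for u in cols if g[225:260,u].any()])
rows=[v for v in range(185,240,4)]
rt=np.array([[np.where(g[v,265:285])[0].max()+265.5,v] for v in rows if g[v,265:285].any()])
for n,e in(('bot',bot),('right',rt)):
    W=onz(c,e,30); l=cv2.fitLine(W[:,:2].astype(np.float32),cv2.DIST_HUBER,0,.01,.01).ravel(); print(n,np.degrees(np.arctan2(l[1],l[0])),l[2:],len(e))
# brass punch
q=cen((r<50)&(H>15)&(H<30)&(S>90),'brass')
if q is not None: print(onz(c,[q],178))
for n,px,z in(('tube',(186,310),80),('jar',(329,235),115),('tub',(205,132),100)): print(n,onz(c,[px],z)[0].round())
```

```text
yellow [231.6 262.4] [224 251  15  22 155]
red [263.  226.8] [252 220  21  13 135]
cyan [184.1 266.2] [178 257  14  18 111]
blue [260.9 179.8] [250 173  21  16 142]
violet [148.1 234. ] [141 229  18  11  98]
axis,yellow ang,R [580.47269962  99.28177805] -153.90112323498875 116.76415746154473 res [-0.8 -0.1  0.6  0.4 -0.1 -0.  -0.7  0.7  0.7 -0.7]
bot 89.5305 [507.80847 160.33958] 23
right -0.08803362 [582.2897  -39.99946] 14
brass [219.3 239.7] [212 232  16  16 189]
[[518.1232462   68.13684893 178.        ]]
tube [379. 145.  80.]
jar [ 528. -139.  115.]
tub [736. 107. 100.]
```

```bash
cat >> h.py <<'E'
from scipy.spatial.transform import Rotation as R
TGT=np.array([[0,0,1.],[0,1,0],[-1,0,0]])  # columns tool x=-z, y=+y, z=+x
def togo(p,T=TGT):
    s=robot.read_state(); q=s['tcp_rot']; A=R.from_quat([q[1],q[2],q[3],q[0]]); 
    for sgn in(1,-1):
        G=T*[1,sgn,sgn]; print('rotvec tool',(A.inv()*R.from_matrix(G)).as_rotvec().round(3))
    print('t',s['time'],'pos',s['position'].round(1),'togo tool',A.inv().apply(np.array(p)-s['position']).round(1)); print(A.as_matrix().round(3)); print('F',s['ft_force'].round(1),'grip',s['grip_width'],'J',s['joint_positions'].round(2))
E
python3 -c "
from h import *
togo([466,179,240])"
```

```text
rotvec tool [ 0.401 -0.001 -0.002]
rotvec tool [-2.741e+00  3.000e-03 -1.000e-03]
t 0.1 pos [ 243.7 -575.   240.6] togo tool [  1.7 607.6 498.8]
[[-0.001 -0.39   0.921]
 [ 0.002  0.921  0.39 ]
 [-1.     0.002 -0.   ]]
F [-0.4  0.3  0.8] grip 1.0001457377380618 J [-0.91  0.39  0.01 -0.   -1.19 -0.26]
```

Request:
jog_arm([
  [0,30,10,0.1,0,0],
  [0,40,15,0.1,0,0],
  [0,40,15,0.1,0,0],
  [0,40,15,0.1,0,0],
  [0,45,15,0,0,0],
  [0,45,15,0,0,0],
  [0,45,15,0,0,0],
  [0,45,15,0,0,0],
  [0,45,15,0,0,0],
  [0,45,15,0,0,0],
  [0,45,15,0,0,0],
  [0,45,15,0,0,0],
], claw=0)

```text
time: 1.6
position: [388.1, -44.8, 238.1]
tcp_rot: [0.705, 0.01, 0.709, -0.004]
ft_force: [0.9, -0.5, -0.0]
grip_width: 0.0
```

```bash
python3 -c "
from h import *
togo([466,179,240])"
```

```text
rotvec tool [-0.021 -0.005 -0.008]
rotvec tool [ 3.121 -0.012  0.007]
t 1.6 pos [388.1 -44.8 238.1] togo tool [ -0.4 225.4  73.3]
[[-0.004  0.021  1.   ]
 [ 0.008  1.    -0.02 ]
 [-1.     0.008 -0.005]]
F [ 0.9 -0.5 -0. ] grip 0.00033657694520219125 J [ 0.3  -0.02 -0.51 -0.01 -1.08 -1.89]
```

Request:
jog_arm([
  [0,40,0,-0.02,0,0],
  [0,40,5,0,0,0],
  [0,40,15,0,0,0],
  [0,40,20,0,0,0],
  [0,35,20,0,0,0],
  [0,25,15,0,0,0],
  [0,5,0,0,0,0],
])

```text
time: 2.48
position: [463.5, 190.4, 237.6]
tcp_rot: [0.704, 0.0, 0.71, 0.004]
ft_force: [-0.7, -0.6, 0.6]
grip_width: 0.005
```

```bash
python3 -c "
from h import *
togo([466,179,143])
snap('top','top2')"
```

```text
rotvec tool [ 0.006 -0.008 -0.007]
rotvec tool [-3.136  0.011 -0.012]
t 2.475 pos [463.5 190.4 237.6] togo tool [ 94.5 -12.1   3.2]
[[-0.008 -0.006  1.   ]
 [ 0.007  1.     0.006]
 [-1.     0.007 -0.008]]
F [-0.7 -0.6  0.6] grip 0.004636539985158876 J [ 0.71  0.18 -0.29 -0.01 -1.11 -2.27]
```

View pics/top2.png

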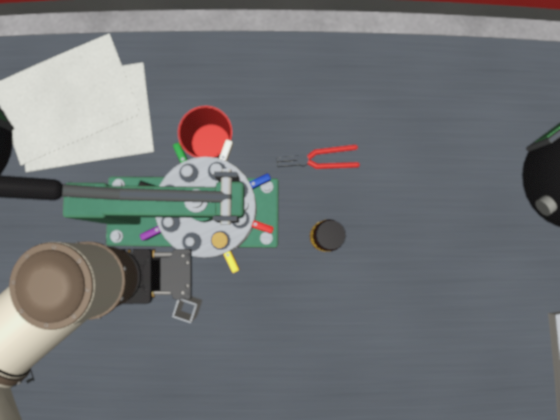

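Request:
jog_arm([
  [20,-6,3,0,0,0],
  [25,-5,0,0,0,0],
  [25,0,0,0,0,0],
  [15,0,0,0,0,0],
  [7,0,0,0,0,0],
  [0,0,0,0,0,0],
])

```text
time: 3.28
position: [461.7, 174.3, 143.8]
tcp_rot: [0.704, 0.002, 0.71, 0.003]
ft_force: [0.4, -0.3, -0.6]
grip_width: 0.002
```

```bash
python3 -c "
from h import *
togo([466,179,143])
c=snap('scene','sc2')
cv2.imwrite('pics/sc2c.png',cv2.resize(c['img'][130:300,220:460,::-1],None,fx=3,fy=3))"
```

```text
rotvec tool [ 0.002 -0.009 -0.007]
rotvec tool [-3.139  0.01  -0.015]
t 3.275 pos [461.7 174.3 143.8] togo tool [0.8 4.7 4.4]
[[-0.009 -0.002  1.   ]
 [ 0.007  1.     0.002]
 [-1.     0.007 -0.009]]
F [ 0.4 -0.3 -0.6] grip 0.0021281229121943796 J [ 0.68  0.27 -0.44 -0.01 -0.87 -2.24]
```

View pics/sc2c.png

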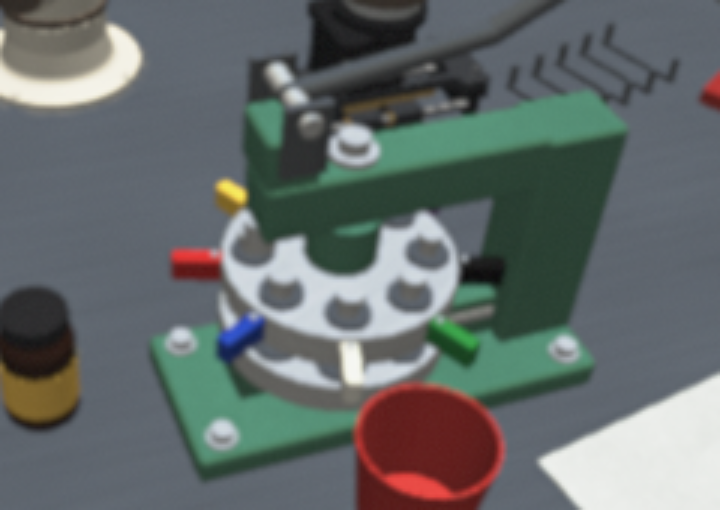

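Request:
jog_arm([
  [0,-4,4,0,0,0],
  [0,-5,1,0,0,0],
  [0,-5,0,0,0,0],
  [0,-5,0,0,0,0],
  [0,-5,0,0,0,0],
])

```text
time: 3.95
position: [468.5, 151.0, 146.1]
tcp_rot: [0.706, 0.004, 0.709, 0.005]
ft_force: [-2.5, 2.8, 1.1]
grip_width: 0.007
```

```bash
cat > look.py <<'E'
from h import *
from scipy.optimize import least_squares
import sys
c=snap('top',sys.argv[1]); hsv=cv2.cvtColor(c['img'],cv2.COLOR_RGB2HSV)
H,S,V=[hsv[:,:,i].astype(int) for i in range(3)]
yy,xx=np.mgrid[:420,:560]; r=np.hypot(xx-206,yy-207); ring=(r>50)&(r<76)
lab=['yellow','red','blue','white','green','black','violet','cyan']
for k,(a,b) in dict(yellow=(22,32),red=(0,8),cyan=(85,98),blue=(105,125),violet=(135,160)).items():
    m=ring&(H>=a)&(H<=b)&(S>110)&(V>60)
    if k=='red': m&=~((yy<170)&(xx<245))
    n,l,st,ce=cv2.connectedComponentsWithStats(m.astype(np.uint8))
    if n<2: continue
    i=1+st[1:,4].argmax(); w=onz(c,[ce[i]],150)[0]-[580.5,99.3,0]
    t=np.degrees(np.arctan2(w[1],w[0]))-45*lab.index(k)+90.3
    print(k,st[i][4],'turret deg',round((t+180)%360-180,1),'r',round(np.hypot(*w[:2])))
m=(r<50)&(H>15)&(H<30)&(S>90); n,l,st,ce=cv2.connectedComponentsWithStats(m.astype(np.uint8))
if n>1:
    i=1+st[1:,4].argmax(); w=onz(c,[ce[i]],178)[0]-[580.5,99.3,0]; print('brass',st[i][4],np.degrees(np.arctan2(w[1],w[0]))+90.3)
s=robot.read_state(); print(s['time'],s['position'].round(1),s['ft_force'].round(1))
E
python3 look.py t3
```

```text
yellow 153 turret deg -59.9 r 117
red 143 turret deg -60.1 r 116
cyan 1 turret deg 70.4 r 115
blue 150 turret deg -60.5 r 118
violet 67 turret deg -60.4 r 113
brass 191 -59.56389529443818
4.0 [468.4 150.3 146.1] [-0.5  0.3  0.5]
```

Request:
jog_arm([
  [1,-5,-1,0,0,0],
  [1,-5,-1,0,0,0],
  [0,-5,-1,0,0,0],
  [0,-5,0,0,0,0],
  [0,-5,0,0,0,0],
  [0,-5,0,0,0,0],
  [0,-5,0,0,0,0],
])

```text
time: 4.88
position: [464.9, 114.0, 143.8]
tcp_rot: [0.705, 0.004, 0.709, 0.005]
ft_force: [-5.7, 10.6, 3.5]
grip_width: 0.008
```

```bash
python3 look.py t4
```

```text
yellow 143 turret deg -42.8 r 117
red 144 turret deg -43.2 r 117
blue 157 turret deg -43.6 r 118
brass 185 -42.50083118493255
4.925 [464.7 113.3 143.8] [-2.3  2.6  1.8]
```

Request:
jog_arm([
  [0,-5,0,0,0,0],
  [0,-5,0,0,0,0],
  [0,-5,0,0,0,0],
  [0,-5,0,0,0,0],
  [0,-5,0,0,0,0],
  [0,-5,0,0,0,0],
])

```text
time: 5.68
position: [466.1, 92.0, 143.9]
tcp_rot: [0.708, 0.01, 0.706, 0.012]
ft_force: [-1.7, 7.2, 1.2]
grip_width: 0.002
```

```bash
python3 look.py t5
```

```text
yellow 128 turret deg -31.2 r 117
red 136 turret deg -31.7 r 116
blue 152 turret deg -31.9 r 117
brass 148 -31.647182846623153
5.725 [466.2  91.5 143.9] [0.4 4.3 0.7]
```

Request:
jog_arm([
  [0,-5,0,0,0,0],
  [0,-5,0,0,0,0],
  [0,-5,0,0,0,0],
  [0,-5,0,0,0,0],
  [0,-5,0,0,0,0],
])

```text
time: 6.35
position: [471.1, 72.0, 144.0]
tcp_rot: [0.713, 0.014, 0.701, 0.017]
ft_force: [1.0, 4.6, 0.0]
grip_width: 0.006
```

```bash
python3 look.py t6
```

```text
yellow 133 turret deg -19.7 r 117
red 130 turret deg -20.3 r 116
blue 124 turret deg -21.3 r 117
violet 6 turret deg 161.7 r 132
brass 97 -21.944084011007902
6.4 [470.9  71.3 144. ] [0.6 1.1 0.2]
```

Request:
jog_arm([
  [0,-5,-2,0,0,0],
  [0,-5,-2,0,0,0],
])

```text
time: 6.65
position: [468.4, 62.0, 144.0]
tcp_rot: [0.714, 0.014, 0.7, 0.018]
ft_force: [0.8, 3.8, 0.2]
grip_width: 0.003
```

```bash
python3 look.py t7
```

```text
yellow 142 turret deg -15.8 r 117
red 133 turret deg -16.5 r 116
blue 108 turret deg -17.3 r 117
violet 17 turret deg 164.5 r 129
brass 78 -17.16832226398307
6.7 [467.6  61.2 143.8] [0.8 0.2 1.1]
```

Request:
jog_arm([
  [0,-4,-2,0,0,0],
  [0,0,0,0,0,0],
  [0,0,0,0,0,0],
])

```text
time: 7.08
position: [464.1, 55.4, 143.0]
tcp_rot: [0.712, 0.013, 0.702, 0.017]
ft_force: [-0.4, 1.3, -0.1]
grip_width: 0.005
```

```bash
python3 look.py t8
```

```text
yellow 141 turret deg -13.8 r 117
red 126 turret deg -14.5 r 117
blue 101 turret deg -15.0 r 116
violet 9 turret deg 167.1 r 132
brass 69 -15.897727991991374
7.125 [464.1  55.5 143. ] [-1.4  0.8 -0.4]
```

Request:
jog_arm([
  [0,0,0,0,0,0],
  [0,0,0,0,0,0],
  [0,0,0,0,0,0],
  [0,0,0,0,0,0],
])

```text
time: 7.62
position: [463.9, 55.4, 142.9]
tcp_rot: [0.712, 0.013, 0.702, 0.016]
ft_force: [0.2, 1.1, 0.9]
grip_width: 0.007
```

```bash
python3 look.py t9
```

```text
yellow 142 turret deg -13.8 r 117
red 124 turret deg -14.5 r 117
blue 100 turret deg -15.0 r 116
violet 9 turret deg 167.1 r 132
brass 69 -15.897727991991374
7.675 [463.9  55.4 142.9] [-0.1  0.6 -0.3]
```

Request:
jog_arm([
  [0,-5,0,0,0,0],
  [0,-5,0,0,0,0],
  [0,0,0,0,0,0],
  [0,0,0,0,0,0],
])

```text
time: 8.18
position: [463.8, 44.6, 142.4]
tcp_rot: [0.712, 0.013, 0.702, 0.016]
ft_force: [0.0, -0.2, -0.7]
grip_width: 0.008
```

```bash
python3 look.py t10; python3 -c "
import cv2
c=cv2.imread('pics/t10.png');cv2.imwrite('pics/t10c.png',cv2.resize(c[140:340,60:330],None,fx=2.9,fy=2.9,interpolation=cv2.INTER_CUBIC))"
```

```text
yellow 145 turret deg -9.4 r 117
red 125 turret deg -10.0 r 116
blue 91 turret deg -10.3 r 116
violet 6 turret deg 172.4 r 131
brass 46 -12.057059735441811
8.225 [463.8  44.6 142.3] [-0.2 -0.2 -0.6]
```

View pics/t10c.png

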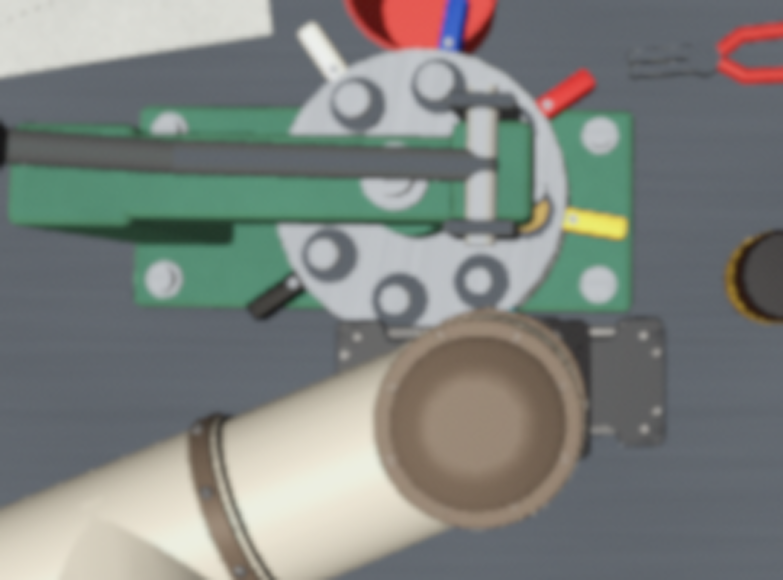

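Request:
jog_arm([
  [0,6,0,0,0,0],
  [0,6,0,0,0,0],
  [0,0,0,0,0,0],
  [0,0,0,0,0,0],
])

```text
time: 8.72
position: [463.5, 57.4, 142.7]
tcp_rot: [0.711, 0.013, 0.703, 0.016]
ft_force: [0.3, -0.4, 0.3]
grip_width: 0.004
```

```bash
python3 look.py t11
```

```text
yellow 145 turret deg -9.3 r 117
red 126 turret deg -10.0 r 117
cyan 5 turret deg -5.6 r 99
blue 91 turret deg -10.3 r 116
violet 10 turret deg 171.0 r 132
brass 46 -12.057059735441811
8.775 [463.5  57.4 142.7] [-0.3 -0.3 -0.3]
```

Request:
jog_arm([
  [0,-6,0,0,0,0],
  [0,-6,1,0,0,0],
  [0,-5,3,0,0,0],
  [0,-4,3,0,0,0],
  [0,0,0,0,0,0],
  [0,0,0,0,0,0],
])

```text
time: 9.52
position: [471.2, 34.5, 141.9]
tcp_rot: [0.711, 0.013, 0.703, 0.016]
ft_force: [-0.1, -0.5, 0.3]
grip_width: 0.005
```

```bash
python3 look.py t12
```

```text
yellow 150 turret deg -2.7 r 117
red 123 turret deg -3.3 r 117
blue 85 turret deg -3.5 r 118
violet 22 turret deg 176.9 r 127
brass 16 -7.4000505006776365
9.575 [471.2  34.5 141.9] [ 0.4 -0.2  1.1]
```

Request:
jog_arm([
  [0,-2,2,0,0,0],
  [0,-2,2,0,0,0],
  [0,0,0,0,0,0],
])

```text
time: 9.95
position: [475.3, 30.4, 141.7]
tcp_rot: [0.711, 0.013, 0.703, 0.016]
ft_force: [-0.7, -0.5, -0.2]
grip_width: 0.005
```

```bash
python3 look.py t13
```

```text
yellow 150 turret deg -0.5 r 117
red 116 turret deg -1.0 r 118
blue 83 turret deg -1.1 r 116
violet 13 turret deg -177.5 r 116
brass 3 -6.768531395443148
10.0 [475.2  30.4 141.7] [-0.1 -0.3  0. ]
```

Request:
jog_arm([
  [0,6,-3,0,0,0],
  [0,8,-4,0,0,0],
  [-10,4,-4,0,0,0],
  [-30,0,-5,0,0,0],
  [-40,0,-20,0,0,0],
  [-20,0,-40,0,0,0],
  [0,-10,-30,0,0,0],
])

```text
time: 10.88
position: [365.9, 36.5, 246.5]
tcp_rot: [0.712, 0.012, 0.702, 0.017]
ft_force: [-0.1, -0.3, 0.1]
grip_width: 0.005
```

```bash
python3 look.py t14;  python3 -c "
import cv2
c=cv2.imread('pics/t14.png');cv2.imwrite('pics/t14c.png',cv2.resize(c[120:340,60:350],None,fx=2.7,fy=2.7,interpolation=cv2.INTER_CUBIC))"
```

```text
yellow 150 turret deg -0.5 r 117
red 116 turret deg -1.0 r 118
cyan 113 turret deg 0.5 r 118
blue 83 turret deg -1.1 r 116
violet 123 turret deg 0.2 r 117
brass 3 -6.715125775267026
10.925 [362.1  34.8 245.6] [-3.3 -2.3 -1. ]
```

View pics/t14c.png

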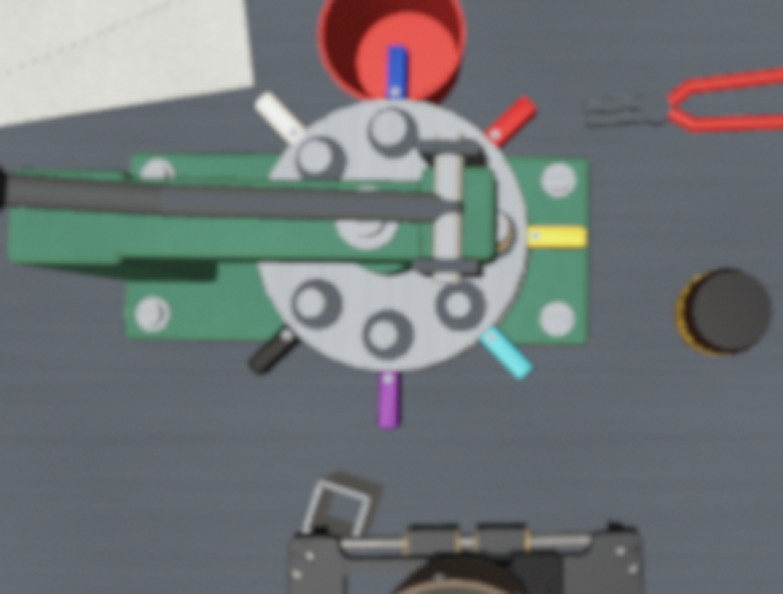

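Request:
jog_arm([
  [-20,0,-10,0,0,0],
  [-20,-30,-10,0,0,0],
  [-20,-30,0,0,0,0],
  [0,0,0,0,0,0],
  [0,0,0,0,0,0],
  [0,0,0,0,0,0],
  [0,0,0,0,0,0],
  [0,0,0,0,0,0],
])

```text
time: 11.92
position: [338.2, -27.5, 306.2]
tcp_rot: [0.712, 0.01, 0.702, 0.02]
ft_force: [-0.1, 0.7, -0.4]
grip_width: 0.005
```

```bash
python3 look.py t15
python3 - <<'E'
from h import *
a=cv2.imread('pics/top1.png').astype(int);b=cv2.imread('pics/t15.png').astype(int)
d=np.abs(a-b).max(2)
for n,(x0,y0,x1,y1) in dict(tube=(168,294,202,326),jar=(308,215,350,255),tub=(175,103,235,140),pliers=(275,140,365,175)).items(): print(n,'changed px',(d[y0:y1,x0:x1]>40).sum())
c=snap('scene','sc3'); cv2.imwrite('pics/sc3c.png',cv2.resize(c['img'][100:360,200:460,::-1],None,fx=2.3,fy=2.3))
E
```

```text
yellow 150 turret deg -0.5 r 117
red 117 turret deg -1.0 r 118
cyan 117 turret deg 0.5 r 118
blue 83 turret deg -1.1 r 116
violet 125 turret deg 0.1 r 117
brass 2 -7.232005767874398
11.975 [338.2 -27.5 306.2] [-0.8  0.1 -0.4]
tube changed px 0
jar changed px 0
tub changed px 34
pliers changed px 0
```

View pics/sc3c.png

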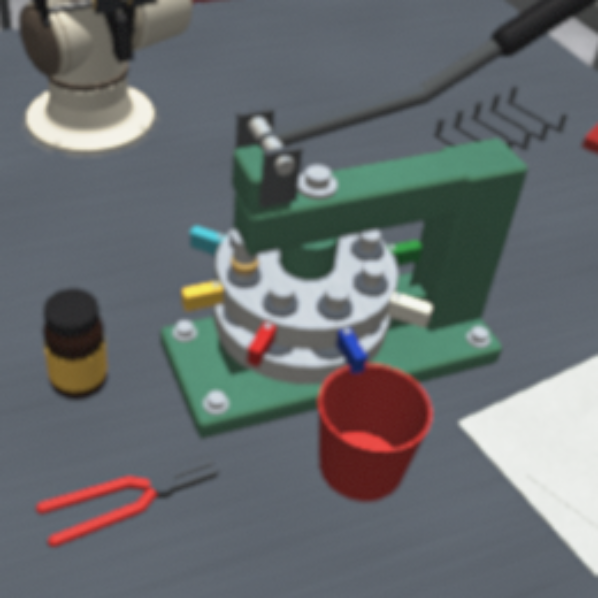

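The scene view shows the brass punch directly under the ram nose, around (243,262) in the crop. The yellow tab points straight out to the front. The hand is clear and the bystanders haven't moved; the 34 changed pixels in the tub region are where the tabs now overlap it.

```bash
python3 -c "
from cell import robot
print(robot.finish_job())"
```

```text
the job is handed in; nothing more can be done
None
```

I turned the turret about 64° anticlockwise, pushing the cyan tab with the closed fingertips. The yellow station now stands under the ram. I then drew the hand clear and handed the job in at about 12 s; no verdict was reported.

**Turret position:** in the last top view, five tabs gave angles between -1.1° and +0.5°, averaging -0.4°. That is about 0.5 mm at the punch, against the 4 mm limit. The reading was the same about 1 s apart, with the hand away. The scene view also shows the brass punch under the ram nose.

**Forces and bystanders:** the highest wrist force I read was about 12 N, though I only read it at the end of each move. The tube, jar and pliers regions of the picture did not change. The tub region changed by 34 pixels, which I put down to the tabs now overlapping it.

**Checks that disagreed:**
- **Click stop:** the turret never visibly snapped into a stop. It stayed wherever I left it at about -14° and -10°, even with the finger withdrawn. I therefore pushed it all the way to 0° by measurement, so the click itself is not confirmed.
- **Brass punch angle:** measured from above it read about -7°. I ignored this because the ram hid all but 2–3 pixels of the punch.

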